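# Reload plug gauges into the projector fixture in reverse order

## Robot

A 6-joint arm with a two-finger parallel gripper is mounted at the origin on the work surface. World frame = base frame: x ahead of the robot, y to its left, z up, the work surface at z = 0. Lengths are in mm, angles in degrees, forces in N, time in s.
With the tool pointing down it reaches from about 350 to 850 mm from the base axis. Payload 8.1 kg.
Tool frame: the origin (TCP) lies midway between the tips of the shut fingers; the grasp point (between the pads) lies 19 mm behind it; z points along the fingers, y is the line along which they close (so a half turn about z gives the same grasp; the last joint's range is limited). The gripper opens to 93 mm and grips with 3 to 60 N. Pads are 15 mm wide; open, the fingers measure 128 mm over their backs; the gripper's body (75 mm by 188 mm) begins 65 mm behind the grasp point.
Start: joints at [62.258, 7.471, 85.268, -0, 87.261, -4.893], TCP at [232.967, 552.93, 218.635] pointing down, gripper open.
Joint ranges: [-169.43, 169.43], [-51.17, 129.36], [1.28, 143.12], [-76.62, 256.62], [0, 156.53], [-152.29, 152.29]. Speed limits (degrees/s): [136.94, 136.94, 159.86, 180, 180, 180].

## Interface

Orientations are given as [roll, pitch, yaw] about the fixed x, y, z axes, in that order (R = Rz(yaw) Ry(pitch) Rx(roll)).
In Python, from plant import arm gives the robot as it stands.
- The arm moves only by the shell command python3 -m jog 'ROWS'. ROWS is JSON, one flat list of numbers, 7 for each row, row after row: the finger opening in mm, from 0 to 93, then the shift along the tool's x, y, z in mm, then the turn, a rotation vector about the tool's x, y, z in rad. A call has 1 to 5 rows; each row shifts and turns the commanded pose from where the row before left it, along the tool's axes as they then stand; what a row does not reach is not made up. A row lasts 1/12 s, in which the tool goes at most 41.7 mm and 7.16 degrees, less where a joint would pass 70% of its speed; a pose out of reach is approached as far as the arm can. A call with a gripper value outside its range is refused whole. The fingers move at their own pace and stop on an object; the grip force is fixed at half the most. Time passes only in rows, so rows that do not move let the fingers close. It gives the time, the measured TCP pose, the force, the opening and the grip force at its end, in the units of the state.
- arm.observe(): the state, without advancing time (a new reading comes with each control period).
- arm.capture(name): name is "scene" or "top"; returns a dict with "color" (480x640x3 uint8, red, green, blue), "depth" (480x640 float32, mm along the optical axis (not along the pixel's ray), 0 where there is no reading), "intrinsics" (3x3 intrinsics, pixels), "distortion" ([k1, k2, p1, p2, k3] as OpenCV has them; the pictures are not rectified), "world_to_cam" (4x4, takes a point from world to camera coordinates). Camera axes: x right, y down, z forward; pixel columns grow to the right and rows downward; lengths in mm; the calibration is good to about 2 mm. A picture is of the moment at which its call begins.
- arm.sign_off(): hands the job in; it is judged then, once.
The state is a dict: "time_s": time; "joint_pos": joint angles; "qd": joint speeds; "tau": joint torques, N m; "eef_pos": TCP position; "tool_rot": TCP orientation; "contact_force": force on the tool from outside, world axes, zero at the start; "torque": the same for the moment, N m; "finger_gap": finger opening in mm; "grip_force": force on a finger pad.
Only numpy, scipy, OpenCV 4.12 (cv2) and the standard library are available. Lean on these libraries where they do the work, as an engineer would, in place of code of your own. Each camera call takes 0.05 s, during which the arm holds its last target. There are 200 camera calls.

## Task

Move the four plug gauges from the grey cups of the aluminium rack into the pockets of the black fixture, in reverse order as counted from the yellow end of each rack: the gauge nearest the yellow end of the first rack goes into the pocket farthest from the yellow end of the fixture, and so on. Stand each one upright on the floor of its own pocket, set down rather than dropped, and tip none over.

Things in the scene. Friction and masses are not known exactly. Their poses are not given: they have to be found in the camera images.
- gauge_red_mid (a point): Plug gauge with a red handle, 84 mm tall, standing upright: below, a bright steel plug of 24 mm diameter and 18 mm height; above it a round red handle of 20 mm diameter (from 18 to 84 mm above its foot, with a thin steel band near the top) by which it is gripped. Mass about 0.16 kg. The point is on its axis, half-way up, 42 mm above the foot; z runs up the axis.
- gauge_white_mid (a point): Plug gauge with a white handle, 84 mm tall, standing upright: below, a bright steel plug of 26 mm diameter and 18 mm height; above it a round white handle of 20 mm diameter (from 18 to 84 mm above its foot, with a thin steel band near the top) by which it is gripped. Mass about 0.16 kg. The point is on its axis, half-way up, 42 mm above the foot; z runs up the axis.
- gauge_green_mid (a point): Plug gauge with a green handle, 84 mm tall, standing upright: below, a bright steel plug of 28 mm diameter and 18 mm height; above it a round green handle of 20 mm diameter (from 18 to 84 mm above its foot, with a thin steel band near the top) by which it is gripped. Mass about 0.16 kg. The point is on its axis, half-way up, 42 mm above the foot; z runs up the axis.
- gauge_blue_mid (a point): Plug gauge with a blue handle, 84 mm tall, standing upright: below, a bright steel plug of 30 mm diameter and 18 mm height; above it a round blue handle of 20 mm diameter (from 18 to 84 mm above its foot, with a thin steel band near the top) by which it is gripped. Mass about 0.16 kg. The point is on its axis, half-way up, 42 mm above the foot; z runs up the axis.
- nest_a: One of four identical open square grey plastic cups (54 mm outside, 48 mm inside, 14 mm high, floor 5 mm thick) fixed in a row on the aluminium rail; this one holds the red gauge at the start, wherever in the row it is, and stays where it is. Origin: centre of its underside, 8 mm above the table; z up, y along the row.
- nest_b: One of four identical open square grey plastic cups (54 mm outside, 48 mm inside, 14 mm high, floor 5 mm thick) fixed in a row on the aluminium rail; this one holds the white gauge at the start, wherever in the row it is, and stays where it is. Origin: centre of its underside, 8 mm above the table; z up, y along the row.
- nest_c: One of four identical open square grey plastic cups (54 mm outside, 48 mm inside, 14 mm high, floor 5 mm thick) fixed in a row on the aluminium rail; this one holds the green gauge at the start, wherever in the row it is, and stays where it is. Origin: centre of its underside, 8 mm above the table; z up, y along the row.
- nest_d: One of four identical open square grey plastic cups (54 mm outside, 48 mm inside, 14 mm high, floor 5 mm thick) fixed in a row on the aluminium rail; this one holds the blue gauge at the start, wherever in the row it is, and stays where it is. Origin: centre of its underside, 8 mm above the table; z up, y along the row.
- tray: First rack, fixed to the bench: a bare aluminium rail (64 x 236 x 8 mm) with the four grey cups in a row on it, cup centres at y = -84, -28, +28 and +84 mm in its frame. A yellow block 26 mm high closes the end at +y. Origin: centre of the row, on the table; z up, y along the row towards the yellow end, x across the row. It may be turned any way round.
- fixture: Second rack, fixed to the bench: a black block (64 x 236 x 18 mm) with four square pockets in a row, each 48 x 48 mm and 10 mm deep (grey pocket floors 8 mm above the table), centres at y = -84, -28, +28 and +84 mm in its frame; empty at the start. A yellow block 26 mm high closes the end at +y. Origin: centre of the row, on the table; z up, y along the row towards the yellow end, x across the row. It may be turned any way round.
Not all that is in view belongs to the job. What is shaped like the part that bears gauge_blue_mid but purple is not meant.

How it is judged (in metres and radians):
At the end, for the whole second after the job is handed in: Every gauge stands released, at rest and upright (0.1 rad) in its fixture pocket, within 13 mm of the pocket centre along and across the row, foot on the floor (4 mm); order reversed: a gauge whose cup is at y in the first rack's frame ends at -y in the fixture's (+y: yellow end) (((y of nest_a in the frame of tray between -0.104 and -0.064 m and y of gauge_red_mid in the frame of fixture between 0.071 and 0.097 m) or (y of nest_a in the frame of tray between -0.048 and -0.008 m and y of gauge_red_mid in the frame of fixture between 0.015 and 0.041 m) or (y of nest_a in the frame of tray between 0.008 and 0.048 m and y of gauge_red_mid in the frame of fixture between -0.041 and -0.015 m) or (y of nest_a in the frame of tray between 0.064 and 0.104 m and y of gauge_red_mid in the frame of fixture between -0.097 and -0.071 m)) and x of gauge_red_mid in the frame of fixture between -0.013 and 0.013 m and z of gauge_red_mid in the frame of fixture between 0.046 and 0.054 m and angle between each of gauge_red_mid, gauge_white_mid, gauge_green_mid, gauge_blue_mid's own z axis and vertical below 0.1 rad and linear speed of each of gauge_red, gauge_white, gauge_green, gauge_blue below 0.02 m/s and angular speed of each of gauge_red, gauge_white, gauge_green, gauge_blue below 0.2 rad/s and contact force between each of gauge_red, gauge_white, gauge_green, gauge_blue and the fingers below 0.1 N and ((y of nest_b in the frame of tray between -0.104 and -0.064 m and y of gauge_white_mid in the frame of fixture between 0.071 and 0.097 m) or (y of nest_b in the frame of tray between -0.048 and -0.008 m and y of gauge_white_mid in the frame of fixture between 0.015 and 0.041 m) or (y of nest_b in the frame of tray between 0.008 and 0.048 m and y of gauge_white_mid in the frame of fixture between -0.041 and -0.015 m) or (y of nest_b in the frame of tray between 0.064 and 0.104 m and y of gauge_white_mid in the frame of fixture between -0.097 and -0.071 m)) and x of gauge_white_mid in the frame of fixture between -0.013 and 0.013 m and z of gauge_white_mid in the frame of fixture between 0.046 and 0.054 m and ((y of nest_c in the frame of tray between -0.104 and -0.064 m and y of gauge_green_mid in the frame of fixture between 0.071 and 0.097 m) or (y of nest_c in the frame of tray between -0.048 and -0.008 m and y of gauge_green_mid in the frame of fixture between 0.015 and 0.041 m) or (y of nest_c in the frame of tray between 0.008 and 0.048 m and y of gauge_green_mid in the frame of fixture between -0.041 and -0.015 m) or (y of nest_c in the frame of tray between 0.064 and 0.104 m and y of gauge_green_mid in the frame of fixture between -0.097 and -0.071 m)) and x of gauge_green_mid in the frame of fixture between -0.013 and 0.013 m and z of gauge_green_mid in the frame of fixture between 0.046 and 0.054 m and ((y of nest_d in the frame of tray between -0.104 and -0.064 m and y of gauge_blue_mid in the frame of fixture between 0.071 and 0.097 m) or (y of nest_d in the frame of tray between -0.048 and -0.008 m and y of gauge_blue_mid in the frame of fixture between 0.015 and 0.041 m) or (y of nest_d in the frame of tray between 0.008 and 0.048 m and y of gauge_blue_mid in the frame of fixture between -0.041 and -0.015 m) or (y of nest_d in the frame of tray between 0.064 and 0.104 m and y of gauge_blue_mid in the frame of fixture between -0.097 and -0.071 m)) and x of gauge_blue_mid in the frame of fixture between -0.013 and 0.013 m and z of gauge_blue_mid in the frame of fixture between 0.046 and 0.054 m); the robot touches nothing.
It fails at once if a gauge is tipped over (more than 45 degrees) (angle between any of gauge_red_mid, gauge_white_mid, gauge_green_mid, gauge_blue_mid's own z axis and vertical above 0.8 rad).
It fails at once if a gauge is dropped: it moves faster than 0.7 m/s while the fingers do not hold it (a fall of about 25 mm) ((contact force between gauge_red and the fingers below 0.05 N and linear speed of gauge_red above 0.7 m/s) or (contact force between gauge_white and the fingers below 0.05 N and linear speed of gauge_white above 0.7 m/s) or (contact force between gauge_green and the fingers below 0.05 N and linear speed of gauge_green above 0.7 m/s) or (contact force between gauge_blue and the fingers below 0.05 N and linear speed of gauge_blue above 0.7 m/s)).
It also fails if it takes over 109 s, if anything falls off the work surface, if the arm or the gripper's body presses on something with over 40 N, if the wrist force passes 120 N, or if a joint passes its speed limit or range.

## Working session

There is one attempt and no reset: what is moved stays moved. The work goes in short steps, Python scripts to look and compute and a shell command to move; the robot and the scene stay as the last step left them, time stands still between calls to the robot, and variables do not carry over. Pictures are saved under pics/ and viewed, at most 14 in all, crops included, and the job is handed in when it is done.

```bash
ls; mkdir -p pics; python3 - <<'E'
from plant import arm
import cv2,numpy as np
for n in("scene","top"):
    c=arm.capture(n); cv2.imwrite(f"pics/{n}0.png",c["color"][...,::-1]); np.savez(f"{n}0.npz",**c)
    T=c["world_to_cam"];print(n,(-T[:3,:3].T@T[:3,3]).round(),T[2,:3].round(2),c["distortion"],(c["depth"]>0).mean())
print(arm.observe())
E
```

```text
pics
scene [1055. -346.  820.] [-0.51  0.37 -0.78] [-0.04902625  0.          0.          0.          0.        ] 0.9959147135416667
top [ 433.   14. 1144.] [ 0.1   0.01 -0.99] [-0.11839258  0.          0.          0.          0.        ] 0.9960481770833334
{'time_s': 0.1, 'joint_pos': array([ 6.22586744e+01,  7.51133463e+00,  8.53213194e+01, -1.96914612e-04,
        8.72620579e+01, -4.89348952e+00]), 'qd': array([-0.00357489, -0.10200526, -0.1349261 ,  0.02110819, -0.0132121 ,
        0.02663367]), 'tau': array([ 1.77050504e-03, -5.61338747e+01, -4.93098879e+01,  7.70953484e-02,
        2.89641065e-02, -2.90379194e-05]), 'eef_pos': array([232.7201451 , 552.48187903, 217.70306741]), 'tool_rot': array([-1.79905617e+02, -7.88331596e-03,  1.57152167e+02]), 'contact_force': array([0.14777431, 0.05711137, 0.59555381]), 'torque': array([ 0.02866164,  0.02706131, -0.0172649 ]), 'grip_force': 0.0, 'finger_gap': 93.22435481498137}
```

```bash
sleep 0
```

```text
(no output)
```

View pics/top0.png

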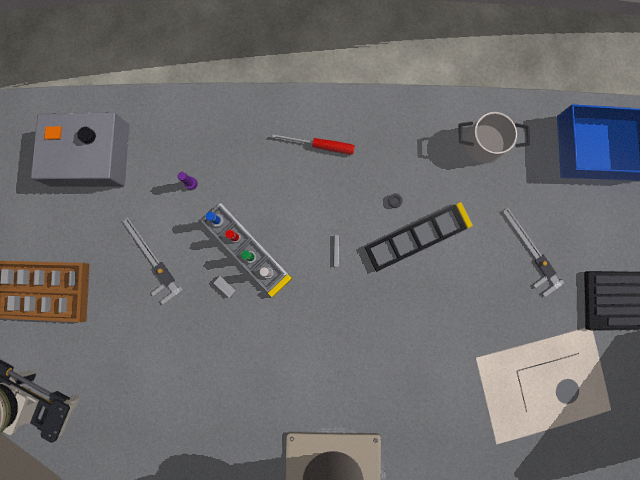

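View pics/scene0.png

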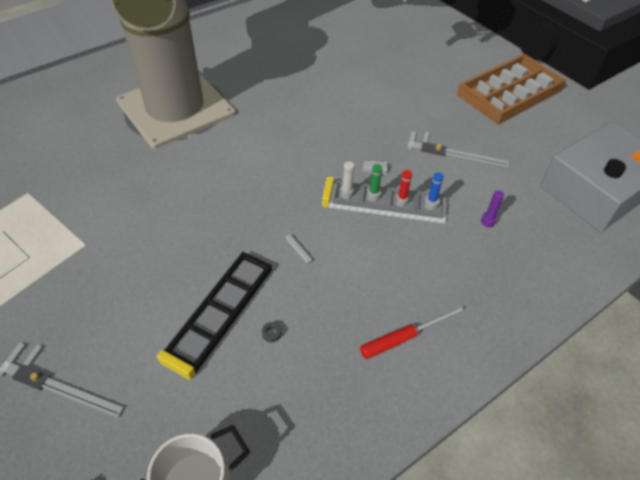

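The top view shows the rack running from blue (212,217) through red (232,236) and green (249,256) to white (265,271), with its yellow end at (280,286). The fixture runs from (373,258) to its yellow end at (464,215). So from the yellow end the gauges are white, green, red and blue, and white goes to the pocket farthest from the fixture's yellow end. The purple one at (188,181) is a decoy.

```bash
cat > h.py <<'E'
import cv2,numpy as np
from plant import arm
from scipy.spatial.transform import Rotation as R
def load(n): return dict(np.load(n+"0.npz"))
def cast(c,uv,z):
    "pixels -> world points on plane z"
    T=c["world_to_cam"];Rt=T[:3,:3].T;o=-Rt@T[:3,3]
    p=cv2.undistortPoints(np.float64(uv).reshape(-1,1,2),c["intrinsics"],c["distortion"])[:,0]
    d=np.c_[p,np.ones(len(p))]@Rt.T
    return o+d*((z-o[2])/d[:,2])[:,None]
def cloud(c,m):
    "masked pixels -> world points from depth"
    T=c["world_to_cam"];v,u=np.nonzero(m)
    p=cv2.undistortPoints(np.float64(np.c_[u,v]).reshape(-1,1,2),c["intrinsics"],c["distortion"])[:,0]
    return (np.c_[p,np.ones(len(p))]*c["depth"][v,u][:,None]-T[:3,3])@T[:3,:3]
def masks(c):
    h=cv2.cvtColor(c["color"],cv2.COLOR_RGB2HSV);H,S,V=[h[...,i].astype(int) for i in range(3)]
    return dict(red=((H<8)|(H>172))&(S>130)&(V>70),green=(H>50)&(H<85)&(S>100)&(V>50),blue=(H>100)&(H<120)&(S>130)&(V>60),
      white=(S<45)&(V>165),yellow=(H>20)&(H<32)&(S>150)&(V>120),black=(V<55))
def to(x,y,z,ydir):
    "turn about tool z (rad), then shift in tool axes, to TCP x,y,z with closing line along ydir deg"
    s=arm.observe();Rm=R.from_euler("xyz",s["tool_rot"],degrees=True)
    a=Rm.as_matrix()[:,1];cur=np.degrees(np.arctan2(a[1],a[0]))
    d=(ydir-cur+90)%180-90
    down=R.from_euler("xyz",[180,0,s["tool_rot"][2]+d],degrees=True)
    print("t",s["time_s"],"rotvec",(Rm.inv()*down).as_rotvec().round(3),"shift",down.inv().apply(np.array([x,y,z])-s["eef_pos"]).round(1),"opening",round(s["finger_gap"],1))
E
python3 - <<'E'
from h import *
roi={"top":dict(tray=(195,195,300,305),fix=(355,195,480,280)),"scene":dict(tray=(315,150,455,230),fix=(150,245,280,385))}
for n in("top","scene"):
    c=load(n);M=masks(c)
    def sub(m,r):
        x0,y0,x1,y1=roi[n][r];o=np.zeros_like(m);o[y0:y1,x0:x1]=m[y0:y1,x0:x1];return o
    for k in("red","white","green","blue"):
        P=cloud(c,sub(M[k],"tray"));Q=P[(P[:,2]>88)&(P[:,2]<105)];W=P[P[:,2]>45]
        print(n,k,len(Q),"top",((Q[:,:2].min(0)+Q[:,:2].max(0))/2).round(1),Q.mean(0).round(1),"handle",len(W),W.mean(0).round(1))
    for r,zt in(("tray",26),("fix",26)):
        m=sub(M["yellow"],r);P=cloud(c,m);P=P[P[:,2]>20];print(n,r,"yellow",len(P),P.mean(0).round(1))
    m=sub(M["black"],"fix").astype(np.uint8)
    cs=max(cv2.findContours(m,cv2.RETR_EXTERNAL,cv2.CHAIN_APPROX_NONE)[0],key=cv2.contourArea)
    q=cast(c,cs[:,0],18)[:,:2].astype(np.float32);print(n,"fix rect",cv2.minAreaRect(q))
    u,v=cs[:,0].min(0);x,y=cs[:,0].max(0);P=cloud(c,m);P=P[(P[:,2]>14)&(P[:,2]<22)];print(len(P),cv2.minAreaRect(P[:,:2].astype(np.float32)))
    # pocket floors
    x0,y0,x1,y1=roi[n]["fix"]
    g=np.zeros_like(m);cv2.fillPoly(g,[cv2.convexHull(cs)],1);g&=1-m
    k,l,st,ce=cv2.connectedComponentsWithStats(g)
    for i in range(1,k):
        if st[i,4]>100: print("pocket",st[i,4],cast(c,ce[i],12).round(1),cloud(c,l==i).mean(0).round(1))
    t=cloud(c,np.ones_like(m)&(np.indices(m.shape)[0]//20%2==0).astype(np.uint8));t=t[(abs(t[:,2])<5)];print("table",np.median(t[:,2]))
E
```

```text
top red 63 top [555.7 234. ] [555.5 234.   97.1] handle 91 [553.3 230.1  98.2]
top white 56 top [474.2 156. ] [474.5 156.4  97.5] handle 58 [473.  151.5 133.6]
top green 61 top [510.6 198.2] [510.4 197.7  97.7] handle 82 [508.9 193.7 102.5]
top blue 67 top [595.3 279.1] [594.3 278.7  96.9] handle 102 [593.1 276.6  85.3]
top tray yellow 161 [445.9 129.9  26.8]
top fix yellow 144 [ 615.7 -295.7   34.3]
top fix rect ((562.1607666015625, -184.48428344726562), (62.98903274536133, 237.79373168945312), 25.96036720275879)
852 ((589.2009887695312, -172.7309112548828), (121.9180908203125, 235.8011474609375), 25.944915771484375)
pocket 431 [[ 602.1 -260.8   12. ]] [ 602.  -260.7   12.9]
pocket 399 [[ 574.8 -210.    12. ]] [ 574.8 -210.    12.7]
pocket 403 [[ 550.4 -160.    12. ]] [ 550.1 -159.5   15.3]
pocket 401 [[ 525.8 -109.8   12. ]] [ 526.  -110.1    9.4]
table 0.8894045012994789
scene red 72 top [556.6 231.8] [557.3 231.   96.6] handle 200 [564.3 223.3  83.2]
scene white 71 top [474.5 154.4] [476.3 152.9  96.5] handle 156 [481.3 146.9  84.8]
scene green 59 top [513.  194.6] [513.5 193.5  96.6] handle 178 [517.8 188.7  79.1]
scene blue 69 top [595.9 276.3] [596.6 275.7  96.5] handle 195 [597.9 273.7  75.1]
scene tray yellow 145 [450.2 125.8  26.1]
scene fix yellow 354 [ 623.1 -298.8   30.5]
scene fix rect ((567.3436889648438, -186.2373504638672), (68.95639038085938, 238.01731872558594), 26.039417266845703)
1652 ((563.7291259765625, -185.78575134277344), (64.42676544189453, 234.41067504882812), 25.902149200439453)
pocket 508 [[ 526.  -110.2   12. ]] [ 525.2 -109.9   11. ]
pocket 563 [[ 550.6 -160.7   12. ]] [ 550.5 -160.7   12. ]
pocket 625 [[ 575.3 -211.1   12. ]] [ 577.2 -211.6   15.4]
pocket 697 [[ 599.8 -261.4   12. ]] [ 598.8 -261.2   10.4]
table 0.6772479877735794
```

```bash
python3 -c "
from h import *
to(474.5,155,160,-44.4)"
```

```text
t 0.1 rotvec [-1.000e-03 -1.000e-03 -1.195e+00] shift [ 114.8 -450.8   57.7] opening 93.2
```

```bash
python3 -m jog '[60,0,0,0,0,0,-0.12, 60,0,0,0,0,0,-0.12, 60,0,0,0,0,0,-0.12, 60,0,0,0,0,0,-0.12, 60,0,0,0,0,0,-0.12]' && python3 -m jog '[60,0,0,0,0,0,-0.12, 60,0,0,0,0,0,-0.12, 60,0,0,0,0,0,-0.12, 60,0,0,0,0,0,-0.12, 60,0,0,0,0,0,-0.115]' && python3 -m jog '[60,9,-36,4,0,0,0, 60,9,-36,4,0,0,0, 60,9,-36,4,0,0,0, 60,9,-36,4,0,0,0, 60,9,-36,4,0,0,0]' && python3 -m jog '[60,9,-36,4,0,0,0, 60,9,-36,4,0,0,0, 60,9,-36,4,0,0,0, 60,9,-36,4,0,0,0, 60,9,-36,4,0,0,0]' &&  python3 -m jog '[60,8,-30,4,0,0,0, 60,8,-30,4,0,0,0, 60,8,-30,4,0,0,0, 60,0,0,0,0,0,0, 60,0,0,0,0,0,0]' ; python3 -c "
from h import *
to(474.5,155,49,-44.4)"
```

```text
time_s: 0.52
eef_pos: [232.8, 552.6, 218.0]
tool_rot: [-179.9, -0.0, -168.1]
contact_force: [1.4, 0.1, -0.2]
finger_gap: 64.3
grip_force: 0.0
time_s: 0.93
eef_pos: [232.8, 552.6, 218.0]
tool_rot: [-180.0, -0.1, -134.0]
contact_force: [1.5, 0.5, -0.2]
finger_gap: 60.3
grip_force: 0.0
time_s: 1.35
eef_pos: [330.4, 393.2, 197.9]
tool_rot: [-180.0, -0.0, -134.3]
contact_force: [0.6, 0.9, 0.3]
finger_gap: 60.2
grip_force: 0.0
time_s: 1.77
eef_pos: [427.6, 235.1, 178.2]
tool_rot: [180.0, -0.0, -134.4]
contact_force: [0.9, 0.3, 0.8]
finger_gap: 59.8
grip_force: 0.0
time_s: 2.18
eef_pos: [474.8, 155.4, 165.9]
tool_rot: [179.9, -0.1, -134.6]
contact_force: [-0.1, 1.2, -0.6]
finger_gap: 60.0
grip_force: 0.0
t 2.1833 rotvec [ 0.001 -0.001 -0.003] shift [  0.5  -0.  116.9] opening 60.0
```

```bash
python3 -m jog '[60,0,0,30,0,0,0, 60,0,0,30,0,0,0, 60,0,0,30,0,0,0, 60,0,0,18,0,0,0, 60,0,0,9,0,0,0]' && python3 -m jog '[30,0,0,0,0,0,0, 10,0,0,0,0,0,0, 10,0,0,0,0,0,0, 10,0,0,0,0,0,0, 10,0,0,0,0,0,0]' && python3 -m jog '[10,0,0,0,0,0,0, 10,0,0,0,0,0,0, 10,0,0,0,0,0,0, 10,0,0,0,0,0,0, 10,0,0,0,0,0,0]'; python3 -c "
from h import *
cv2.imwrite('pics/s1.png',cv2.resize(arm.capture('scene')['color'][90:270,280:520,::-1],None,fx=3,fy=3))
to(526.2,-110,160,26)"
```

```text
time_s: 2.6
eef_pos: [471.9, 157.4, 46.4]
tool_rot: [179.8, -0.2, -134.3]
contact_force: [-0.9, -0.4, -0.1]
finger_gap: 60.1
grip_force: 0.0
time_s: 3.02
eef_pos: [476.1, 157.1, 51.2]
tool_rot: [-179.9, 0.1, -134.4]
contact_force: [0.6, 1.2, 0.2]
finger_gap: 31.2
grip_force: 0.0
time_s: 3.43
eef_pos: [475.4, 156.9, 50.4]
tool_rot: [-180.0, 0.1, -134.4]
contact_force: [-1.2, 0.0, 5.9]
finger_gap: 19.6
grip_force: 30.0
t 3.4833 rotvec [-1.000e-03  1.000e-03 -1.229e+00] shift [ 262.1   71.3 -109.6] opening 19.5
```

View pics/s1.png

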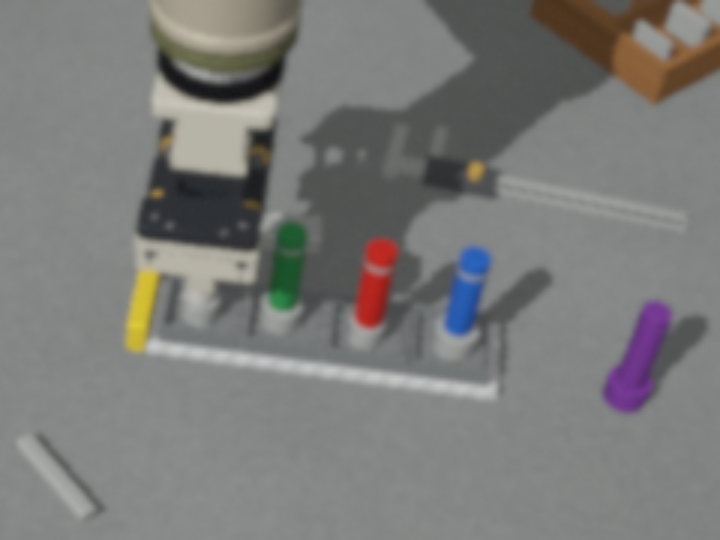

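The crop shows the fingers closed on the white gauge near (200,290). The opening is 19.5 mm at 30 N, so it is held. Green, red and blue are still standing at (285,270), (375,285) and (462,300). Next I lift and carry.

```bash
python3 -m jog '[10,0,0,-10,0,0,0, 10,0,0,-25,0,0,0, 10,0,0,-30,0,0,0, 10,0,0,-30,0,0,0, 10,0,0,-15,0,0,0]' && python3 -m jog '[10,0,0,0,0,0,-0.112, 10,0,0,0,0,0,-0.112, 10,0,0,0,0,0,-0.112, 10,0,0,0,0,0,-0.112, 10,0,0,0,0,0,-0.112]' && python3 -m jog '[10,0,0,0,0,0,-0.112, 10,0,0,0,0,0,-0.112, 10,0,0,0,0,0,-0.112, 10,0,0,0,0,0,-0.112, 10,0,0,0,0,0,-0.112]' && python3 -m jog '[10,5,1,0,0,0,-0.109, 10,20,6,0,0,0,0, 10,30,8,0,0,0,0, 10,30,8,0,0,0,0, 10,30,8,0,0,0,0]' && python3 -m jog '[10,30,8,0,0,0,0, 10,30,8,0,0,0,0, 10,30,8,0,0,0,0, 10,20,5,0,0,0,0, 10,15,4,0,0,0,0]' && python3 -m jog '[10,10,3,0,0,0,0, 10,5,1,0,0,0,0, 10,0,0,0,0,0,0, 10,0,0,0,0,0,0, 10,0,0,0,0,0,0]' | tail -6; python3 -c "
from h import *
to(526.2,-110,45,26)"
```

```text
time_s: 3.9
eef_pos: [476.1, 156.9, 163.8]
tool_rot: [-179.9, 0.2, -134.4]
contact_force: [0.3, -0.1, -1.0]
finger_gap: 19.4
grip_force: 30.0
time_s: 4.32
eef_pos: [472.1, 166.5, 159.7]
tool_rot: [-179.6, -0.8, -103.3]
contact_force: [0.3, -0.3, -1.0]
finger_gap: 19.6
grip_force: 30.0
time_s: 4.73
eef_pos: [418.0, 277.8, 146.9]
tool_rot: [-177.0, -9.2, -81.3]
contact_force: [0.3, 0.2, -1.6]
finger_gap: 19.3
grip_force: 30.0
time_s: 5.15
eef_pos: [371.4, 212.3, 153.9]
tool_rot: [-175.0, -13.5, -80.7]
contact_force: [-0.4, 0.0, -2.1]
finger_gap: 19.6
grip_force: 30.0
time_s: 5.57
eef_pos: [330.3, 135.2, 169.8]
tool_rot: [-172.7, -16.4, -84.8]
contact_force: [-0.1, 0.5, -1.7]
finger_gap: 19.5
grip_force: 30.0
time_s: 5.98
eef_pos: [325.8, 128.3, 171.6]
tool_rot: [-172.4, -16.8, -85.2]
contact_force: [-0.1, -0.1, -0.6]
finger_gap: 19.6
grip_force: 30.0
t 5.9833 rotvec [-0.081 -0.311 -0.31 ] shift [298.9 -87.2 126.6] opening 19.6
```

```bash
python3 -c "
from h import *
print(arm.observe()['joint_pos'].round(1))
to(526.2,-110,160,26)"
```

```text
[  32.6  -32.4  126.4  -18.3   87.2 -152.2]
t 5.9833 rotvec [-0.081 -0.311 -0.31 ] shift [298.9 -87.2  11.6] opening 19.6
```

Joint 6 hit its −152° limit, so the tool tilted; the gauge is still held. I'll back out by turning the other way: upright at yaw −134 first, then on round to yaw 116.

```bash
python3 -c "
from h import *
s=arm.observe();Rm=R.from_euler('xyz',s['tool_rot'],degrees=True)
print(Rm.inv().apply([110,20,0]).round(1), (Rm.inv()*R.from_euler('xyz',[180,0,-134.4],degrees=True)).as_rotvec().round(3))"
```

```text
[ -10.3 -110.7   11.6] [-0.248 -0.218  0.87 ]
```

```bash
python3 -m jog '[10,0,0,0,-0.031,-0.027,0.109, 10,0,0,0,-0.031,-0.027,0.109, 10,0,0,0,-0.031,-0.027,0.109, 10,0,0,0,-0.031,-0.027,0.109, 10,0,0,0,-0.031,-0.027,0.109]' && python3 -m jog '[10,0,0,0,-0.031,-0.027,0.109, 10,0,0,0,-0.031,-0.027,0.109, 10,0,0,0,-0.031,-0.027,0.109, 10,0,0,0,0,0,0, 10,0,0,0,0,0,0]';  python3 -c "
from h import *
print(arm.observe()['joint_pos'].round(1))
s=arm.observe();Rm=R.from_euler('xyz',s['tool_rot'],degrees=True)
print(Rm.inv().apply(np.array([450,100,165])-s['eef_pos']).round(1), (Rm.inv()*R.from_euler('xyz',[180,0,-134.4],degrees=True)).as_rotvec().round(3))"
```

```text
time_s: 6.4
eef_pos: [325.9, 128.3, 171.6]
tool_rot: [-175.5, -5.4, -116.2]
contact_force: [-0.1, -0.8, -1.3]
finger_gap: 19.5
grip_force: 30.0
time_s: 6.82
eef_pos: [325.9, 127.4, 171.5]
tool_rot: [-179.9, -0.1, -134.4]
contact_force: [0.5, -0.6, -2.0]
finger_gap: 19.2
grip_force: 30.0
[  13.1  -33.7  125.2   -0.2   88.5 -122.4]
[ -67.3 -107.8    6.6] [-0.002 -0.002 -0.001]
```

```bash
python3 -m jog '[10,-8,-12,1,0,0,0, 10,-16,-26,2,0,0,0, 10,-18,-30,2,0,0,0, 10,-16,-26,1,0,0,0, 10,-9,-14,0,0,0,0]' && python3 -m jog '[10,0,0,0,0,0,0.12, 10,0,0,0,0,0,0.12, 10,0,0,0,0,0,0.12, 10,0,0,0,0,0,0.12, 10,0,0,0,0,0,0.12]' && python3 -m jog '[10,0,0,0,0,0,0.12, 10,0,0,0,0,0,0.12, 10,0,0,0,0,0,0.12, 10,0,0,0,0,0,0.12, 10,0,0,0,0,0,0.12]' && python3 -m jog '[10,0,0,0,0,0,0.12, 10,0,0,0,0,0,0.12, 10,0,0,0,0,0,0.12, 10,0,0,0,0,0,0.12, 10,0,0,0,0,0,0.12]' && python3 -m jog '[10,0,0,0,0,0,0.112, 10,0,0,0,0,0,0, 10,0,0,0,0,0,0]';  python3 -c "
from h import *
print(arm.observe()['joint_pos'].round(1))
to(526.2,-110,160,26)"
```

```text
time_s: 7.23
eef_pos: [452.0, 99.7, 165.0]
tool_rot: [-179.8, -0.1, -134.3]
contact_force: [0.0, -0.2, -1.7]
finger_gap: 19.8
grip_force: 30.0
time_s: 7.65
eef_pos: [449.5, 100.6, 165.2]
tool_rot: [-179.8, -0.1, -168.9]
contact_force: [-0.4, 0.1, -1.2]
finger_gap: 19.2
grip_force: 30.0
time_s: 8.07
eef_pos: [449.5, 100.7, 165.3]
tool_rot: [-179.8, 0.1, 156.7]
contact_force: [0.0, 0.2, -1.1]
finger_gap: 19.6
grip_force: 30.0
time_s: 8.48
eef_pos: [449.5, 100.7, 165.3]
tool_rot: [-179.9, 0.2, 122.3]
contact_force: [-0.4, -0.5, -1.2]
finger_gap: 19.3
grip_force: 30.0
time_s: 8.73
eef_pos: [449.5, 100.5, 165.4]
tool_rot: [-179.9, 0.1, 116.3]
contact_force: [0.4, -1.0, -1.7]
finger_gap: 19.5
grip_force: 30.0
[  6.4 -12.8 110.5  -0.2  82.4 -20. ]
t 8.7333 rotvec [-0.002  0.002  0.006] shift [-222.9  -23.3    5.4] opening 19.5
```

```bash
python3 -m jog '[10,-10,-1,0,0,0,0.006, 10,-25,-2.5,0,0,0,0, 10,-35,-4,0,0,0,0, 10,-35,-4,0,0,0,0, 10,-35,-4,0,0,0,0]' && python3 -m jog '[10,-35,-4,0,0,0,0, 10,-25,-2.5,0,0,0,0, 10,-15,-1,0,0,0,0, 10,-8,0,0,0,0,0, 10,0,0,0,0,0,0]' && python3 -m jog '[10,0,0,20,0,0,0, 10,0,0,30,0,0,0, 10,0,0,25,0,0,0, 10,0,0,10,0,0,0, 10,0,0,0,0,0,0]' && python3 -m jog '[10,0,0,0,0,0,0, 10,0,0,0,0,0,0]'; python3 -c "
from h import *
to(526.2,-110,45,26)"
```

```text
time_s: 9.15
eef_pos: [496.6, -34.8, 166.0]
tool_rot: [-180.0, 0.1, 115.9]
contact_force: [0.7, 0.6, -1.2]
finger_gap: 19.6
grip_force: 30.0
time_s: 9.57
eef_pos: [525.5, -112.1, 165.9]
tool_rot: [-179.9, 0.1, 115.6]
contact_force: [-0.6, 0.5, -1.2]
finger_gap: 19.4
grip_force: 30.0
time_s: 9.98
eef_pos: [522.6, -109.0, 78.0]
tool_rot: [-179.7, -0.1, 115.7]
contact_force: [-0.2, -0.5, -1.9]
finger_gap: 20.0
grip_force: 30.0
time_s: 10.15
eef_pos: [526.4, -110.9, 83.1]
tool_rot: [179.9, 0.2, 115.6]
contact_force: [0.3, -0.4, -0.4]
finger_gap: 19.4
grip_force: 30.0
t 10.15 rotvec [ 0.001  0.003 -0.006] shift [ 1.   0.2 38.1] opening 19.4
```

```bash
python3 -m jog '[10,0,0,10,0,0,0, 10,0,0,12,0,0,0, 10,0,0,6,0,0,0, 10,0,0,3,0,0,0, 10,0,0,1,0,0,0]' && python3 -m jog '[10,0,0,1,0,0,0, 10,0,0,1,0,0,0, 10,0,0,1,0,0,0, 10,0,0,0,0,0,0, 10,0,0,0,0,0,0]' && python3 -m jog '[10,0,0,1,0,0,0, 10,0,0,1,0,0,0, 10,0,0,0,0,0,0, 10,0,0,0,0,0,0]'; python3 -c "
from h import *
cv2.imwrite('pics/s2.png',cv2.resize(arm.capture('scene')['color'][210:390,140:380,::-1],None,fx=3,fy=3))
to(526.2,-110,45,26)"
```

```text
time_s: 10.57
eef_pos: [524.3, -111.0, 47.8]
tool_rot: [-179.9, 0.0, 115.6]
contact_force: [0.1, 0.6, -1.5]
finger_gap: 19.6
grip_force: 30.0
time_s: 10.98
eef_pos: [525.4, -111.3, 46.3]
tool_rot: [-180.0, 0.1, 115.6]
contact_force: [0.1, 0.6, -1.1]
finger_gap: 19.8
grip_force: 30.0
time_s: 11.32
eef_pos: [525.7, -111.4, 45.4]
tool_rot: [-180.0, 0.1, 115.6]
contact_force: [-3.2, 0.8, 8.9]
finger_gap: 19.6
grip_force: 30.0
t 11.3667 rotvec [-0.     0.002 -0.007] shift [1.  1.1 0.4] opening 19.6
```

View pics/s2.png

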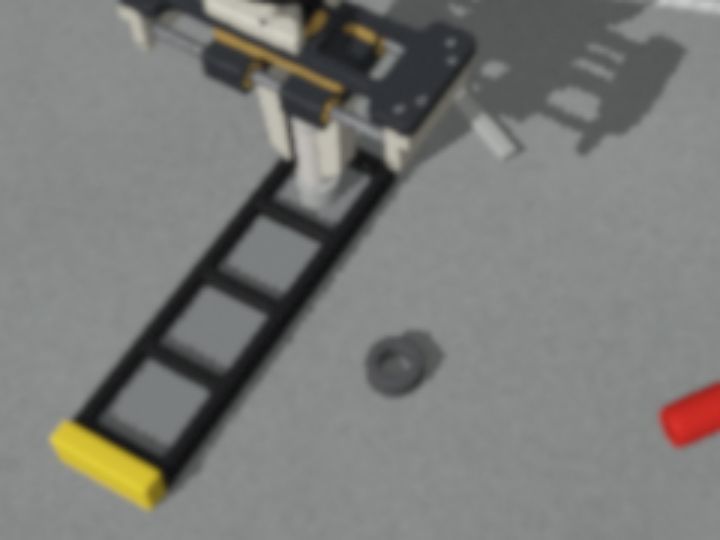

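The white gauge stands in the pocket farthest from yellow, with its foot near (318,195) in the crop. The wrist reads +9 N up at TCP z 45.4, so it is on the floor. I release it and go for green.

```bash
python3 -m jog '[30,0,0,0,0,0,0, 60,0,0,0,0,0,0, 60,0,0,0,0,0,0, 60,0,0,0,0,0,0, 60,0,0,0,0,0,0]' && python3 -m jog '[60,0,0,-10,0,0,0, 60,0,0,-25,0,0,0, 60,0,0,-40,0,0,0, 60,0,0,-30,0,0,0, 60,0,0,-15,0,0,0]' && python3 -m jog '[60,0,0,0,0,0,0.12, 60,0,0,0,0,0,0.12, 60,0,0,0,0,0,0.12, 60,0,0,0,0,0,0.12, 60,0,0,0,0,0,0.12]' && python3 -m jog '[60,0,0,0,0,0,0.12, 60,0,0,0,0,0,0.12, 60,0,0,0,0,0,0.12, 60,0,0,0,0,0,0.12, 60,0,0,0,0,0,0.12]' | tail -6; python3 -c "
from h import *
print(arm.observe()['joint_pos'].round(1))
to(512,196,160,-44.4)"
```

```text
time_s: 11.78
eef_pos: [525.2, -111.2, 44.0]
tool_rot: [-180.0, 0.1, 115.6]
contact_force: [0.0, 0.2, 0.0]
finger_gap: 48.0
grip_force: 0.0
time_s: 12.2
eef_pos: [527.3, -111.6, 169.9]
tool_rot: [179.8, 0.4, 115.6]
contact_force: [0.7, -0.1, 1.1]
finger_gap: 59.9
grip_force: 0.0
time_s: 12.62
eef_pos: [525.3, -111.0, 165.0]
tool_rot: [179.9, 0.1, 80.9]
contact_force: [-0.1, 0.0, 0.2]
finger_gap: 59.9
grip_force: 0.0
time_s: 13.03
eef_pos: [525.3, -111.0, 164.9]
tool_rot: [179.9, 0.1, 46.5]
contact_force: [0.5, -0.2, -0.6]
finger_gap: 60.0
grip_force: 0.0
[-17.3  -0.6  99.3  -0.1  81.2  26.2]
t 13.0333 rotvec [0.002 0.001 0.016] shift [ 210.1 -224.3    4.9] opening 60.0
```

```bash
python3 -m jog '[60,15,-16,0,0,0,0.016, 60,28,-30,0,0,0,0, 60,28,-30,0,0,0,0, 60,28,-30,0,0,0,0, 60,28,-30,0,0,0,0]' && python3 -m jog '[60,28,-30,0,0,0,0, 60,28,-30,0,0,0,0, 60,18,-18,0,0,0,0, 60,9,-10,0,0,0,0, 60,0,0,0,0,0,0]' && python3 -m jog '[60,0,0,0,0,0,0, 60,0,0,0,0,0,0]'; python3 -c "
from h import *
c=arm.capture('top');cv2.imwrite('pics/t3.png',cv2.resize(c['color'][180:320,190:480,::-1],None,fx=2.7,fy=2.7))
to(512,196,50,-44.4)"
```

```text
time_s: 13.45
eef_pos: [515.3, 76.4, 164.7]
tool_rot: [179.9, 0.0, 45.9]
contact_force: [0.6, 0.5, -0.5]
finger_gap: 60.2
grip_force: 0.0
time_s: 13.87
eef_pos: [509.6, 198.2, 164.1]
tool_rot: [179.9, 0.0, 46.1]
contact_force: [0.1, 0.2, -0.1]
finger_gap: 60.0
grip_force: 0.0
time_s: 14.03
eef_pos: [510.2, 194.5, 163.7]
tool_rot: [179.9, 0.1, 45.9]
contact_force: [-0.3, 0.2, 0.4]
finger_gap: 60.1
grip_force: 0.0
t 14.0833 rotvec [0.002 0.002 0.004] shift [  2.5   0.  113.6] opening 60.0
```

View pics/t3.png

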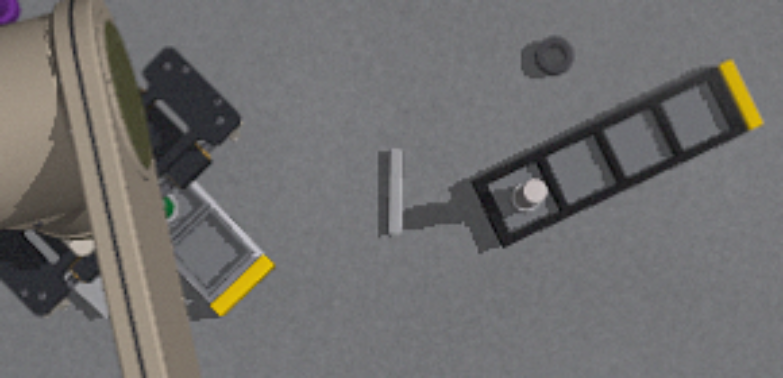

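White stands upright in its pocket: top at (535,190), foot near (515,200), close to the pocket centre. The fingers straddle green. I descend and grip.

```bash
python3 -m jog '[60,2,0,25,0,0,0, 60,0,0,30,0,0,0, 60,0,0,30,0,0,0, 60,0,0,18,0,0,0, 60,0,0,9,0,0,0]' && python3 -m jog '[30,0,0,1,0,0,0, 10,0,0,0,0,0,0, 10,0,0,0,0,0,0, 10,0,0,0,0,0,0, 10,0,0,0,0,0,0]' && python3 -m jog '[10,0,0,0,0,0,0, 10,0,0,0,0,0,0, 10,0,0,0,0,0,0, 10,0,0,0,0,0,0, 10,0,0,0,0,0,0]' && python3 -m jog '[10,0,0,-10,0,0,0, 10,0,0,-25,0,0,0, 10,0,0,-35,0,0,0, 10,0,0,-30,0,0,0, 10,0,0,-15,0,0,0]' && python3 -m jog '[10,0,0,0,0,0,-0.12, 10,0,0,0,0,0,-0.12, 10,0,0,0,0,0,-0.12, 10,0,0,0,0,0,-0.12, 10,0,0,0,0,0,-0.12]' && python3 -m jog '[10,0,0,0,0,0,-0.12, 10,0,0,0,0,0,-0.12, 10,0,0,0,0,0,-0.12, 10,0,0,0,0,0,-0.12, 10,0,0,0,0,0,-0.12]' | tail -6; python3 -c "
from h import *
to(550.7,-160.3,165,26)"
```

```text
time_s: 14.5
eef_pos: [509.5, 194.6, 48.2]
tool_rot: [-180.0, 0.3, 45.8]
contact_force: [-0.5, -0.5, -0.4]
finger_gap: 60.1
grip_force: 0.0
time_s: 14.92
eef_pos: [512.7, 197.1, 52.2]
tool_rot: [179.8, -0.1, 45.9]
contact_force: [0.4, 0.9, 0.1]
finger_gap: 31.2
grip_force: 0.0
time_s: 15.33
eef_pos: [512.0, 197.1, 51.4]
tool_rot: [179.9, 0.0, 45.9]
contact_force: [-0.4, -0.5, 5.4]
finger_gap: 19.4
grip_force: 30.0
time_s: 15.75
eef_pos: [512.8, 197.5, 170.2]
tool_rot: [179.8, -0.2, 45.9]
contact_force: [0.2, 0.2, -1.4]
finger_gap: 19.5
grip_force: 30.0
time_s: 16.17
eef_pos: [510.9, 197.0, 165.5]
tool_rot: [-180.0, 0.1, 80.6]
contact_force: [0.2, 0.2, -2.3]
finger_gap: 19.7
grip_force: 30.0
time_s: 16.58
eef_pos: [510.9, 197.0, 165.4]
tool_rot: [-179.9, 0.1, 115.0]
contact_force: [-0.1, 0.4, -2.2]
finger_gap: 19.6
grip_force: 30.0
t 16.5833 rotvec [-0.002  0.002 -0.017] shift [-338.6 -120.9    0.4] opening 19.6
```

```bash
python3 -m jog '[10,-14,-5,0,0,0,-0.017, 10,-28,-10,0,0,0,0, 10,-36,-13,0,0,0,0, 10,-36,-13,0,0,0,0, 10,-36,-13,0,0,0,0]' && python3 -m jog '[10,-36,-13,0,0,0,0, 10,-36,-13,0,0,0,0, 10,-36,-13,0,0,0,0, 10,-36,-13,0,0,0,0, 10,-25,-9,0,0,0,0]' && python3 -m jog '[10,-13,-4,0,0,0,0, 10,-6,-2,0,0,0,0, 10,0,0,0,0,0,0, 10,0,0,0,0,0,0]' && python3 -m jog '[10,0,0,20,0,0,0, 10,0,0,30,0,0,0, 10,0,0,25,0,0,0, 10,0,0,10,0,0,0, 10,0,0,0,0,0,0]' && python3 -m jog '[10,0,0,0,0,0,0, 10,0,0,0,0,0,0]'; python3 -c "
from h import *
to(550.7,-160.3,47.5,26)"
```

```text
time_s: 17.0
eef_pos: [526.9, 37.2, 165.9]
tool_rot: [-179.9, 0.1, 115.7]
contact_force: [0.6, -0.3, -2.3]
finger_gap: 19.4
grip_force: 30.0
time_s: 17.42
eef_pos: [545.0, -143.4, 166.3]
tool_rot: [-179.9, 0.1, 115.6]
contact_force: [0.9, -0.3, -2.3]
finger_gap: 19.1
grip_force: 30.0
time_s: 17.75
eef_pos: [548.3, -158.9, 166.0]
tool_rot: [-180.0, 0.0, 115.7]
contact_force: [-0.1, 1.2, -2.3]
finger_gap: 19.2
grip_force: 30.0
time_s: 18.17
eef_pos: [546.0, -157.6, 77.9]
tool_rot: [-179.7, -0.2, 115.8]
contact_force: [-0.7, 0.4, -2.1]
finger_gap: 19.3
grip_force: 30.0
time_s: 18.33
eef_pos: [549.8, -159.9, 83.3]
tool_rot: [179.9, 0.2, 115.7]
contact_force: [-0.4, 0.6, -0.3]
finger_gap: 19.4
grip_force: 30.0
t 18.3333 rotvec [ 0.001  0.004 -0.005] shift [-0.7  0.7 35.8] opening 19.4
```

```bash
python3 -m jog '[10,0,0,10,0,0,0, 10,0,0,12,0,0,0, 10,0,0,6,0,0,0, 10,0,0,3,0,0,0, 10,0,0,1,0,0,0]' && python3 -m jog '[10,0,0,1,0,0,0, 10,0,0,1,0,0,0, 10,0,0,1,0,0,0, 10,0,0,0,0,0,0, 10,0,0,0,0,0,0]' && python3 -m jog '[10,0,0,1,0,0,0, 10,0,0,1,0,0,0, 10,0,0,0,0,0,0, 10,0,0,0,0,0,0]'
```

```text
time_s: 18.75
eef_pos: [547.5, -160.0, 47.8]
tool_rot: [-179.9, 0.0, 115.6]
contact_force: [-0.2, 1.2, -0.7]
finger_gap: 19.5
grip_force: 30.0
time_s: 19.17
eef_pos: [548.6, -160.3, 46.5]
tool_rot: [-180.0, 0.1, 115.7]
contact_force: [0.6, -0.3, -2.3]
finger_gap: 19.3
grip_force: 30.0
time_s: 19.5
eef_pos: [549.0, -160.5, 46.4]
tool_rot: [-180.0, 0.2, 115.7]
contact_force: [-6.4, 2.3, 12.4]
finger_gap: 19.8
grip_force: 30.0
```

Green is on the floor (+12 N at z 46.4). I release it and go for red.

```bash
python3 -m jog '[30,0,0,0,0,0,0, 60,0,0,0,0,0,0, 60,0,0,0,0,0,0, 60,0,0,0,0,0,0, 60,0,0,0,0,0,0]' && python3 -m jog '[60,0,0,-10,0,0,0, 60,0,0,-25,0,0,0, 60,0,0,-40,0,0,0, 60,0,0,-30,0,0,0, 60,0,0,-15,0,0,0]' && python3 -m jog '[60,0,0,0,0,0,0.12, 60,0,0,0,0,0,0.12, 60,0,0,0,0,0,0.12, 60,0,0,0,0,0,0.12, 60,0,0,0,0,0,0.12]' && python3 -m jog '[60,0,0,0,0,0,0.12, 60,0,0,0,0,0,0.12, 60,0,0,0,0,0,0.12, 60,0,0,0,0,0,0.12, 60,0,0,0,0,0,0.12]' | tail -6; python3 -c "
from h import *
to(556.5,232.5,165,-44.4)"
```

```text
time_s: 19.92
eef_pos: [548.4, -160.2, 44.1]
tool_rot: [-180.0, 0.1, 115.7]
contact_force: [0.1, 0.1, -0.0]
finger_gap: 48.0
grip_force: 0.0
time_s: 20.33
eef_pos: [550.4, -160.7, 170.1]
tool_rot: [179.8, 0.4, 115.7]
contact_force: [0.4, -0.6, -0.2]
finger_gap: 60.1
grip_force: 0.0
time_s: 20.75
eef_pos: [548.5, -160.0, 165.1]
tool_rot: [179.9, 0.1, 80.9]
contact_force: [0.5, -0.2, 0.1]
finger_gap: 59.8
grip_force: 0.0
time_s: 21.17
eef_pos: [548.5, -160.0, 165.0]
tool_rot: [179.9, 0.1, 46.6]
contact_force: [-0.2, -0.2, -0.4]
finger_gap: 60.4
grip_force: 0.0
t 21.1667 rotvec [0.002 0.001 0.017] shift [ 286.  -268.9   -0. ] opening 60.4
```

```bash
python3 -m jog '[60,14,-13,0,0,0,0.017, 60,28,-26.5,0,0,0,0, 60,28,-26.5,0,0,0,0, 60,28,-26.5,0,0,0,0, 60,28,-26.5,0,0,0,0]' && python3 -m jog '[60,28,-26.5,0,0,0,0, 60,28,-26.5,0,0,0,0, 60,28,-26.5,0,0,0,0, 60,28,-26.5,0,0,0,0, 60,28,-26.5,0,0,0,0]' && python3 -m jog '[60,14,-12,0,0,0,0, 60,6,-5.5,0,0,0,0, 60,0,0,0,0,0,0, 60,0,0,0,0,0,0, 60,0,0,0,0,0,0]'; python3 -c "
from h import *
to(556.5,232.5,51,-44.4)"
```

```text
time_s: 21.58
eef_pos: [550.1, 14.8, 164.8]
tool_rot: [179.9, 0.0, 45.9]
contact_force: [-0.5, -0.2, -0.3]
finger_gap: 60.0
grip_force: 0.0
time_s: 22.0
eef_pos: [552.2, 208.0, 164.5]
tool_rot: [179.9, 0.0, 45.9]
contact_force: [0.2, -1.5, -0.0]
finger_gap: 59.8
grip_force: 0.0
time_s: 22.42
eef_pos: [554.0, 231.1, 163.6]
tool_rot: [179.9, 0.1, 45.8]
contact_force: [-0.2, -0.2, -0.8]
finger_gap: 59.7
grip_force: 0.0
t 22.4167 rotvec [0.002 0.002 0.004] shift [  2.8   0.8 112.6] opening 59.7
```

```bash
python3 -m jog '[60,2,0,25,0,0,0, 60,0,0,30,0,0,0, 60,0,0,30,0,0,0, 60,0,0,18,0,0,0, 60,0,0,9,0,0,0]' && python3 -m jog '[30,0,0,1,0,0,0, 10,0,0,0,0,0,0, 10,0,0,0,0,0,0, 10,0,0,0,0,0,0, 10,0,0,0,0,0,0]' && python3 -m jog '[10,0,0,0,0,0,0, 10,0,0,0,0,0,0, 10,0,0,0,0,0,0, 10,0,0,0,0,0,0, 10,0,0,0,0,0,0]' && python3 -m jog '[10,0,0,-10,0,0,0, 10,0,0,-25,0,0,0, 10,0,0,-35,0,0,0, 10,0,0,-30,0,0,0, 10,0,0,-15,0,0,0]' && python3 -m jog '[10,0,0,0,0,0,-0.12, 10,0,0,0,0,0,-0.12, 10,0,0,0,0,0,-0.12, 10,0,0,0,0,0,-0.12, 10,0,0,0,0,0,-0.12]' && python3 -m jog '[10,0,0,0,0,0,-0.12, 10,0,0,0,0,0,-0.12, 10,0,0,0,0,0,-0.12, 10,0,0,0,0,0,-0.12, 10,0,0,0,0,0,-0.12]' | tail -6; python3 -c "
from h import *
to(575.3,-210.7,165,26)"
```

```text
time_s: 22.83
eef_pos: [553.3, 231.2, 48.0]
tool_rot: [-180.0, 0.3, 45.8]
contact_force: [-1.4, -0.2, 0.2]
finger_gap: 60.2
grip_force: 0.0
time_s: 23.25
eef_pos: [556.5, 234.1, 52.3]
tool_rot: [179.8, -0.1, 45.9]
contact_force: [-0.0, 0.3, 0.8]
finger_gap: 31.3
grip_force: 0.0
time_s: 23.67
eef_pos: [555.8, 234.1, 51.4]
tool_rot: [179.9, 0.0, 45.9]
contact_force: [-0.6, -0.2, 5.3]
finger_gap: 19.3
grip_force: 30.0
time_s: 24.08
eef_pos: [556.6, 234.5, 170.2]
tool_rot: [179.8, -0.2, 45.9]
contact_force: [0.2, 0.7, -1.0]
finger_gap: 19.2
grip_force: 30.0
time_s: 24.5
eef_pos: [554.7, 233.9, 165.4]
tool_rot: [-180.0, 0.1, 80.6]
contact_force: [-0.5, 0.2, -1.4]
finger_gap: 19.4
grip_force: 30.0
time_s: 24.92
eef_pos: [554.7, 233.9, 165.3]
tool_rot: [-179.9, 0.1, 115.0]
contact_force: [1.0, -0.5, -1.2]
finger_gap: 19.3
grip_force: 30.0
t 24.9167 rotvec [-0.002  0.002 -0.017] shift [-4.086e+02 -1.764e+02  3.000e-01] opening 19.3
```

```bash
python3 -m jog '[10,-14,-6,0,0,0,-0.017, 10,-28,-12,0,0,0,0, 10,-36,-15.5,0,0,0,0, 10,-36,-15.5,0,0,0,0, 10,-36,-15.5,0,0,0,0]' && python3 -m jog '[10,-36,-15.5,0,0,0,0, 10,-36,-15.5,0,0,0,0, 10,-36,-15.5,0,0,0,0, 10,-36,-15.5,0,0,0,0, 10,-36,-15.5,0,0,0,0]' && python3 -m jog '[10,-36,-15.5,0,0,0,0, 10,-25,-11,0,0,0,0, 10,-12,-5,0,0,0,0, 10,-6,-2.5,0,0,0,0, 10,0,0,0,0,0,0]' && python3 -m jog '[10,0,0,20,0,0,0, 10,0,0,30,0,0,0, 10,0,0,25,0,0,0, 10,0,0,10,0,0,0, 10,0,0,0,0,0,0]' && python3 -m jog '[10,0,0,0,0,0,0, 10,0,0,0,0,0,0]'; python3 -c "
from h import *
to(575.3,-210.7,47.5,26)"
```

```text
time_s: 25.33
eef_pos: [561.0, 69.6, 165.7]
tool_rot: [-179.9, 0.1, 115.7]
contact_force: [0.3, 0.3, -1.5]
finger_gap: 19.1
grip_force: 30.0
time_s: 25.75
eef_pos: [569.1, -126.7, 166.3]
tool_rot: [-179.9, 0.1, 115.7]
contact_force: [1.1, 0.5, -1.7]
finger_gap: 19.6
grip_force: 30.0
time_s: 26.17
eef_pos: [573.0, -211.5, 166.1]
tool_rot: [-179.9, 0.1, 115.6]
contact_force: [0.4, 0.7, -2.0]
finger_gap: 19.7
grip_force: 30.0
time_s: 26.58
eef_pos: [571.0, -208.1, 77.7]
tool_rot: [-179.7, -0.2, 115.8]
contact_force: [-0.7, 0.6, -1.6]
finger_gap: 19.8
grip_force: 30.0
time_s: 26.75
eef_pos: [574.7, -210.8, 83.5]
tool_rot: [179.9, 0.2, 115.7]
contact_force: [0.1, -0.5, -1.3]
finger_gap: 19.4
grip_force: 30.0
t 26.75 rotvec [ 0.001  0.004 -0.005] shift [-0.2  0.6 36. ] opening 19.4
```

```bash
python3 -m jog '[10,0,0,10,0,0,0, 10,0,0,12,0,0,0, 10,0,0,6,0,0,0, 10,0,0,3,0,0,0, 10,0,0,1,0,0,0]' && python3 -m jog '[10,0,0,1,0,0,0, 10,0,0,1,0,0,0, 10,0,0,1,0,0,0, 10,0,0,0,0,0,0, 10,0,0,0,0,0,0]' && python3 -m jog '[10,0,0,1,0,0,0, 10,0,0,1,0,0,0, 10,0,0,0,0,0,0, 10,0,0,0,0,0,0]'
```

```text
time_s: 27.17
eef_pos: [572.4, -210.7, 47.8]
tool_rot: [-179.9, 0.0, 115.6]
contact_force: [0.3, 0.0, -2.3]
finger_gap: 19.4
grip_force: 30.0
time_s: 27.58
eef_pos: [573.5, -211.2, 46.5]
tool_rot: [-180.0, 0.1, 115.6]
contact_force: [0.6, 0.3, -1.4]
finger_gap: 19.4
grip_force: 30.0
time_s: 27.92
eef_pos: [573.8, -211.4, 46.3]
tool_rot: [-180.0, 0.2, 115.7]
contact_force: [-5.5, 0.9, 11.9]
finger_gap: 19.3
grip_force: 30.0
```

Red is on the floor (+12 N at z 46.3). I release it and go for blue.

```bash
python3 -m jog '[30,0,0,0,0,0,0, 60,0,0,0,0,0,0, 60,0,0,0,0,0,0, 60,0,0,0,0,0,0, 60,0,0,0,0,0,0]' && python3 -m jog '[60,0,0,-10,0,0,0, 60,0,0,-25,0,0,0, 60,0,0,-40,0,0,0, 60,0,0,-30,0,0,0, 60,0,0,-15,0,0,0]' && python3 -m jog '[60,0,0,0,0,0,0.12, 60,0,0,0,0,0,0.12, 60,0,0,0,0,0,0.12, 60,0,0,0,0,0,0.12, 60,0,0,0,0,0,0.12]' && python3 -m jog '[60,0,0,0,0,0,0.12, 60,0,0,0,0,0,0.12, 60,0,0,0,0,0,0.12, 60,0,0,0,0,0,0.12, 60,0,0,0,0,0,0.12]' | tail -6; python3 -c "
from h import *
to(595.6,277.5,165,-44.4)"
```

```text
time_s: 28.33
eef_pos: [573.3, -211.1, 44.2]
tool_rot: [-180.0, 0.1, 115.7]
contact_force: [-0.9, -0.3, 0.0]
finger_gap: 48.4
grip_force: 0.0
time_s: 28.75
eef_pos: [575.4, -211.8, 170.5]
tool_rot: [179.8, 0.4, 115.7]
contact_force: [0.1, 0.1, 0.8]
finger_gap: 59.8
grip_force: 0.0
time_s: 29.17
eef_pos: [573.4, -210.9, 165.2]
tool_rot: [179.9, 0.1, 80.9]
contact_force: [0.2, 0.2, 0.1]
finger_gap: 59.9
grip_force: 0.0
time_s: 29.58
eef_pos: [573.4, -210.9, 165.2]
tool_rot: [179.9, 0.1, 46.6]
contact_force: [0.2, -0.1, -0.4]
finger_gap: 60.2
grip_force: 0.0
t 29.5833 rotvec [0.002 0.001 0.017] shift [ 3.645e+02 -3.258e+02  2.000e-01] opening 60.2
```

```bash
python3 -m jog '[60,14,-12.5,0,0,0,0.017, 60,28,-25,0,0,0,0, 60,28,-25,0,0,0,0, 60,28,-25,0,0,0,0, 60,28,-25,0,0,0,0]' && python3 -m jog '[60,28,-25,0,0,0,0, 60,28,-25,0,0,0,0, 60,28,-25,0,0,0,0, 60,28,-25,0,0,0,0, 60,28,-25,0,0,0,0]' && python3 -m jog '[60,28,-25,0,0,0,0, 60,28,-25,0,0,0,0, 60,24,-22,0,0,0,0, 60,12,-11,0,0,0,0, 60,7,-5.5,0,0,0,0]' && python3 -m jog '[60,0,0,0,0,0,0, 60,0,0,0,0,0,0]'; python3 -c "
from h import *
to(595.6,277.5,51,-44.4)"
```

```text
time_s: 30.0
eef_pos: [579.7, -40.7, 164.9]
tool_rot: [179.9, 0.0, 45.9]
contact_force: [0.3, 0.7, 1.1]
finger_gap: 60.0
grip_force: 0.0
time_s: 30.42
eef_pos: [587.3, 147.3, 164.6]
tool_rot: [179.9, 0.0, 45.9]
contact_force: [1.3, -0.3, 0.1]
finger_gap: 60.0
grip_force: 0.0
time_s: 30.83
eef_pos: [592.3, 280.6, 163.9]
tool_rot: [179.9, 0.0, 46.1]
contact_force: [0.7, -0.8, -0.7]
finger_gap: 60.0
grip_force: 0.0
time_s: 31.0
eef_pos: [592.9, 277.2, 163.5]
tool_rot: [179.9, 0.1, 45.9]
contact_force: [0.2, -0.0, -0.3]
finger_gap: 59.7
grip_force: 0.0
t 31.0 rotvec [0.002 0.002 0.006] shift [  2.1   1.7 112.5] opening 59.7
```

```bash
python3 -m jog '[60,2,1,25,0,0,0, 60,0,0,30,0,0,0, 60,0,0,30,0,0,0, 60,0,0,18,0,0,0, 60,0,0,9,0,0,0]' && python3 -m jog '[30,0,0,1,0,0,0, 10,0,0,0,0,0,0, 10,0,0,0,0,0,0, 10,0,0,0,0,0,0, 10,0,0,0,0,0,0]' && python3 -m jog '[10,0,0,0,0,0,0, 10,0,0,0,0,0,0, 10,0,0,0,0,0,0, 10,0,0,0,0,0,0, 10,0,0,0,0,0,0]' && python3 -m jog '[10,0,0,-10,0,0,0, 10,0,0,-25,0,0,0, 10,0,0,-35,0,0,0, 10,0,0,-30,0,0,0, 10,0,0,-15,0,0,0]' && python3 -m jog '[10,0,0,0,0,0,-0.12, 10,0,0,0,0,0,-0.12, 10,0,0,0,0,0,-0.12, 10,0,0,0,0,0,-0.12, 10,0,0,0,0,0,-0.12]' && python3 -m jog '[10,0,0,0,0,0,-0.12, 10,0,0,0,0,0,-0.12, 10,0,0,0,0,0,-0.12, 10,0,0,0,0,0,-0.12, 10,0,0,0,0,0,-0.12]' | tail -6; python3 -c "
from h import *
to(599.8,-261,165,26)"
```

```text
time_s: 31.42
eef_pos: [593.0, 275.4, 47.6]
tool_rot: [-180.0, 0.4, 45.8]
contact_force: [-0.4, 0.8, -0.6]
finger_gap: 60.1
grip_force: 0.0
time_s: 31.83
eef_pos: [596.1, 279.0, 52.4]
tool_rot: [179.8, -0.1, 45.9]
contact_force: [0.2, 0.4, 0.0]
finger_gap: 31.7
grip_force: 0.0
time_s: 32.25
eef_pos: [595.4, 279.0, 51.3]
tool_rot: [179.9, -0.0, 45.9]
contact_force: [-0.6, 0.1, 5.8]
finger_gap: 19.7
grip_force: 30.0
time_s: 32.67
eef_pos: [596.1, 279.5, 170.3]
tool_rot: [179.8, -0.2, 45.9]
contact_force: [1.3, 0.2, -1.4]
finger_gap: 19.8
grip_force: 30.0
time_s: 33.08
eef_pos: [594.3, 278.7, 165.1]
tool_rot: [-180.0, 0.1, 80.6]
contact_force: [-0.6, 0.4, -1.4]
finger_gap: 19.4
grip_force: 30.0
time_s: 33.5
eef_pos: [594.2, 278.7, 165.1]
tool_rot: [-179.9, 0.1, 115.0]
contact_force: [0.2, -0.3, -1.8]
finger_gap: 19.3
grip_force: 30.0
t 33.5 rotvec [-0.002  0.002 -0.017] shift [-4.875e+02 -2.316e+02  1.000e-01] opening 19.3
```

```bash
python3 -m jog '[10,-14,-7,0,0,0,-0.017, 10,-28,-13,0,0,0,0, 10,-35,-16.6,0,0,0,0, 10,-35,-16.6,0,0,0,0, 10,-35,-16.6,0,0,0,0]' && python3 -m jog '[10,-35,-16.6,0,0,0,0, 10,-35,-16.6,0,0,0,0, 10,-35,-16.6,0,0,0,0, 10,-35,-16.6,0,0,0,0, 10,-35,-16.6,0,0,0,0]' && python3 -m jog '[10,-35,-16.6,0,0,0,0, 10,-35,-16.6,0,0,0,0, 10,-35,-16.6,0,0,0,0, 10,-30,-14,0,0,0,0, 10,-18,-9,0,0,0,0]' && python3 -m jog '[10,-8,-4,0,0,0,0, 10,-4.5,-2,0,0,0,0, 10,0,0,0,0,0,0, 10,0,0,0,0,0,0]' && python3 -m jog '[10,0,0,20,0,0,0, 10,0,0,30,0,0,0, 10,0,0,25,0,0,0, 10,0,0,10,0,0,0, 10,0,0,0,0,0,0]' && python3 -m jog '[10,0,0,0,0,0,0, 10,0,0,0,0,0,0]'; python3 -c "
from h import *
to(599.8,-261,47.5,26)"
```

```text
time_s: 33.92
eef_pos: [594.4, 114.9, 165.4]
tool_rot: [-179.9, 0.1, 115.7]
contact_force: [0.3, -0.1, -2.9]
finger_gap: 19.6
grip_force: 30.0
time_s: 34.33
eef_pos: [595.4, -79.2, 166.0]
tool_rot: [-179.9, 0.1, 115.7]
contact_force: [0.8, -0.7, -1.8]
finger_gap: 19.6
grip_force: 30.0
time_s: 34.75
eef_pos: [595.7, -250.6, 166.2]
tool_rot: [-179.9, 0.1, 115.5]
contact_force: [0.5, 1.0, -0.8]
finger_gap: 19.5
grip_force: 30.0
time_s: 35.08
eef_pos: [596.8, -259.5, 166.2]
tool_rot: [-180.0, 0.0, 115.7]
contact_force: [-0.2, 0.4, -1.8]
finger_gap: 19.6
grip_force: 30.0
time_s: 35.5
eef_pos: [594.7, -258.1, 77.7]
tool_rot: [-179.7, -0.2, 115.8]
contact_force: [-0.3, -0.1, -2.6]
finger_gap: 19.6
grip_force: 30.0
time_s: 35.67
eef_pos: [598.2, -261.0, 83.7]
tool_rot: [179.9, 0.2, 115.7]
contact_force: [-0.0, -0.2, -0.7]
finger_gap: 19.4
grip_force: 30.0
t 35.6667 rotvec [ 0.001  0.004 -0.005] shift [-0.7  1.4 36.2] opening 19.4
```

```bash
python3 -m jog '[10,0,1,10,0,0,0, 10,0,0,12,0,0,0, 10,0,0,6,0,0,0, 10,0,0,3,0,0,0, 10,0,0,1,0,0,0]' && python3 -m jog '[10,0,0,1,0,0,0, 10,0,0,1,0,0,0, 10,0,0,1,0,0,0, 10,0,0,0,0,0,0, 10,0,0,0,0,0,0]' && python3 -m jog '[10,0,0,1,0,0,0, 10,0,0,1,0,0,0, 10,0,0,0,0,0,0, 10,0,0,0,0,0,0]'
```

```text
time_s: 36.08
eef_pos: [596.8, -260.2, 47.8]
tool_rot: [-179.9, -0.0, 115.6]
contact_force: [-0.5, 0.1, -2.3]
finger_gap: 19.8
grip_force: 30.0
time_s: 36.5
eef_pos: [597.8, -260.7, 46.6]
tool_rot: [-180.0, 0.1, 115.6]
contact_force: [0.9, -0.7, -1.6]
finger_gap: 19.4
grip_force: 30.0
time_s: 36.83
eef_pos: [598.2, -261.0, 46.3]
tool_rot: [-180.0, 0.2, 115.7]
contact_force: [-4.6, 2.2, 8.4]
finger_gap: 19.5
grip_force: 30.0
```

Blue is on the floor. I release it, rise, back away toward the robot and check.

```bash
python3 -m jog '[30,0,0,0,0,0,0, 60,0,0,0,0,0,0, 60,0,0,0,0,0,0, 60,0,0,0,0,0,0, 60,0,0,0,0,0,0]' && python3 -m jog '[60,0,0,-10,0,0,0, 60,0,0,-25,0,0,0, 60,0,0,-40,0,0,0, 60,0,0,-40,0,0,0, 60,0,0,-20,0,0,0]' && python3 -m jog '[60,15,0,-10,0,0,0, 60,35,0,0,0,0,0, 60,35,0,0,0,0,0, 60,35,0,0,0,0,0, 60,35,0,0,0,0,0]' && python3 -m jog '[60,35,0,0,0,0,0, 60,35,0,0,0,0,0, 60,35,0,0,0,0,0, 60,35,0,0,0,0,0, 60,35,0,0,0,0,0]' | tail -6 && python3 -m jog '[60,35,0,0,0,0,0, 60,20,0,0,0,0,0, 60,10,0,0,0,0,0, 60,0,0,0,0,0,0, 60,0,0,0,0,0,0]'; python3 - <<'E'
from h import *
c=arm.capture('top');cv2.imwrite('pics/t9.png',cv2.resize(c['color'][180:300,340:500,::-1],None,fx=4,fy=4))
s=arm.capture('scene');cv2.imwrite('pics/s9.png',cv2.resize(s['color'][200:390,140:340,::-1],None,fx=3,fy=3))
u=np.array([.4384,-.8988]);w=np.array([.8988,.4384])
for n,c,(x0,y0,x1,y1) in(("top",c,(355,185,480,280)),("scene",s,(150,200,290,385))):
    for k in("white","green","red","blue"):
        m=masks(c)[k];o=np.zeros_like(m);o[y0:y1,x0:x1]=m[y0:y1,x0:x1]
        P=cloud(c,o);Q=P[(P[:,2]>82)&(P[:,2]<100)]
        if len(Q):q=(Q[:,:2].min(0)+Q[:,:2].max(0))/2-[563,-185.5];print(n,k,len(Q),"across",(q@w).round(1),"along",(q@u).round(1),"ztop",Q[:,2].mean().round(1))
E
```

```text
time_s: 37.25
eef_pos: [597.7, -260.6, 44.3]
tool_rot: [-180.0, 0.1, 115.7]
contact_force: [0.7, -0.2, 0.8]
finger_gap: 48.3
grip_force: 0.0
time_s: 37.67
eef_pos: [599.6, -261.3, 186.3]
tool_rot: [179.8, 0.4, 115.7]
contact_force: [0.9, -0.4, 1.5]
finger_gap: 59.7
grip_force: 0.0
time_s: 38.08
eef_pos: [529.9, -119.5, 189.9]
tool_rot: [-180.0, 0.1, 115.6]
contact_force: [-0.4, 1.2, 0.1]
finger_gap: 60.2
grip_force: 0.0
time_s: 38.5
eef_pos: [454.0, 38.4, 189.7]
tool_rot: [180.0, 0.1, 115.6]
contact_force: [-0.2, 0.3, 0.4]
finger_gap: 59.8
grip_force: 0.0
time_s: 38.92
eef_pos: [427.2, 95.5, 189.3]
tool_rot: [180.0, 0.2, 115.7]
contact_force: [0.8, -0.6, 0.6]
finger_gap: 59.8
grip_force: 0.0
top white 56 across -1.5 along -83.1 ztop 93.1
top green 67 across -2.4 along -28.8 ztop 91.9
top red 64 across -1.7 along 24.4 ztop 92.6
top blue 64 across -1.6 along 82.0 ztop 92.3
scene white 98 across -2.2 along -81.8 ztop 91.6
scene green 105 across -1.6 along -27.4 ztop 91.5
scene red 115 across -1.4 along 27.9 ztop 91.4
scene blue 122 across -1.6 along 83.7 ztop 91.3
```

View pics/t9.png

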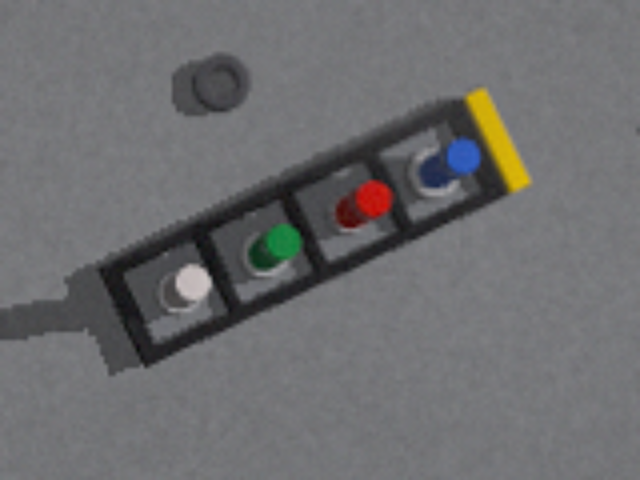

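View pics/s9.png

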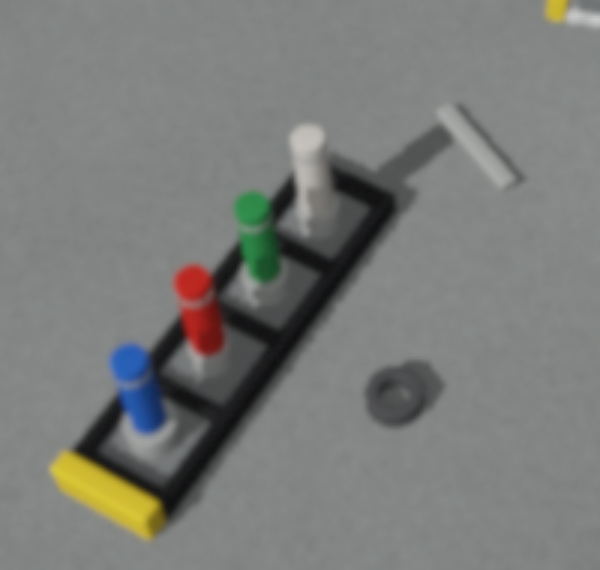

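All four gauges stand upright in their pockets. From the yellow end in the top crop the order is blue (435,172), red (350,212), green (268,252), white (182,290), the reverse of the rack. They are within about 4 mm of the pocket centres, with tops at about 92 mm as expected. I hand the job in.

```bash
python3 -c "
from plant import arm
print(arm.sign_off())"
```

```text
the job is handed in; nothing more can be done
None
```

I handed the job in at about 39 s with all four gauges standing upright in the fixture in reversed order, within about 4 mm of their pocket centres; joint 6 touched its range limit once while carrying white, which I corrected without losing the gauge, and the hand-in returned no verdict.

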